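Lay the tall cell down and slide the tray home

ROBOT

A 6-joint arm with a two-finger parallel gripper is mounted at the origin on the work surface. World frame = base frame: x ahead of the robot, y to its left, z up, the work surface at z = 0. Lengths are in m, angles in rad, forces in N, time in s.
With the tool pointing down it reaches from about 0.35 to 0.925 m from the base axis. Payload 6.4 kg.
Tool frame: the origin (TCP) lies at the very end of the fingers, on their centre line; the grasp point (between the pads) lies manip.tcp_to_grasp behind it (manip.tcp_to_grasp is the distance from the TCP to the grasp point, in m); z points along the fingers, x is the direction in which the jaws open and shut, and the axes are right-handed (so a half turn about z gives the same grasp; the last joint's range is limited). The gripper opens to 94 mm and grips with 3 to 60 N. Pads are 16 mm wide; open, the fingers measure 119 mm over their backs; the gripper's body (75 mm by 177 mm) begins 78 mm behind the grasp point.
Start: joints at [1.142, 0.245, 1.558, -0, 1.339, -0.174], TCP at [0.164, 0.629, 0.205] pointing down, gripper open.
Joint ranges: [-3.13, 3.13], [-1.02, 2.26], [0.13, 2.54], [-0.95, 4.09], [0.21, 2.88], [-2.74, 2.74]. Speed limits (rad/s): [2.57, 2.57, 3.14, 3.14, 3.14, 3.14].

INTERFACE

Orientations are given as [roll, pitch, yaw] about the fixed x, y, z axes, in that order (R = Rz(yaw) Ry(pitch) Rx(roll)).
In Python, from rig import readout, vision, manip gives the robot as it stands.
- The arm moves only by the tool send_rows, never from a script. Its argument "steps" is a list of rows, each an object with "slide": the shift along the tool's x, y, z in cm, a list of three; "spin": the turn about the tool's z in degrees. A call has 1 to 5 rows; each row shifts and turns the pose as measured when the row begins, along the tool's axes as they then stand; what a row does not reach is not made up. A row lasts 1/8 s, in which the tool goes at most 62.5 mm and 10.7 degrees, less where a joint would pass 70% of its speed; a pose out of reach is approached as far as the arm can. A call with a gripper value outside its range is refused whole. "fingers" is the opening, from -1 (shut) to 1 (fully open), so that 0 is half open, set as the call begins (left out, the last holds). The fingers move at their own pace and stop on an object; "newtons" is the grip in N (left out, the last holds). Time passes only in rows, so rows that do not move let the fingers close. It gives the time, the measured TCP pose, the force and the opening at its end, in the units of the state.
- readout.sense(): the state, without advancing time (a new reading comes with each control period).
- vision.capture(name): name is "side" or "top" or "wrist"; returns the picture (480x640x3 uint8, blue, green, red); there is no depth.
- vision.camera_info(name): a dict with "intrinsics" (3x3 intrinsics, pixels), "dist_coeffs" ([k1, k2, p1, p2, k3] as OpenCV has them; the pictures are not rectified), "xyz" and "orientation" of the camera in the world; the wrist camera has in their place "T_tool_cam" (4x4, takes a point from camera to tool coordinates, whose origin is the TCP and whose axes are the tool frame's). Camera axes: x right, y up, looking along -z (the intrinsics and any distortion apply to the point x, -y, -z); pixel columns grow to the right and rows downward; lengths in m; the calibration is good to about 2 mm. A picture is of the moment at which its call begins: read the wrist's pose just before it. camera_info takes no time and is no camera call.
- manip.finish_job(): hands the job in, once; it reports no verdict.
The state is a dict: "t": time; "q": joint angles; "joint_velocities": joint speeds; "tau": joint torques, N m; "tool_pos": TCP position; "ee_rot": TCP orientation; "ft_force": force on the tool from outside, world axes, zero at the start; "ft_torque": the same for the moment, N m; "finger_gap": finger opening in m.
Only numpy, scipy, OpenCV 4.12 (cv2) and the standard library are available. Lean on these libraries where they do the work, as an engineer would, in place of code of your own. Each camera call takes 0.05 s, during which the arm holds its last target.

TASK

The blue battery cell stands too tall to pass under the ledge. Without picking it up, tip it over towards the front of the tray, its foot kept at the stop bar, and ease it all the way down so that it lands gently, flat on its broad side on the rubber pad, square with the tray like the cell already stowed. Only then push the tray fully home under the ledge, leaving the loose parts lying about undisturbed.

Things in the scene. Friction and masses are not known exactly. Their poses are not given: they have to be found in the camera images.
- cell: Loose upright battery cell, 0.48 to 0.75 kg: blue case 36 mm thick (x), 70 wide (y), 125 tall (z), black foot, white band. Origin: centre of its underside; x points to the ledge while it stands and straight up once it is laid down. It stands with its foot 1 to 4 mm behind the stop bar; past about 15 degrees of lean it falls by itself unless something bears it.
- cell_toe (a point): Middle of the cell's lower edge on the side of the tray's front: the edge it tips over.
- cell_top (a point): Centre of the top of the green cap fixed on the cell (cap 18 mm thick, 56 wide, 22 tall, centred), 147 mm above the cell's underside. Once the cell lies on the pad, its foot reaches some 10 mm behind the bar and the cap overhangs the pad's near edge, with 21 mm of free space below the cap above the bare tray floor.
- stop (a point): Far side of the tray's stop bar, mid-width, on the tray floor (40 mm above the counter); moves with the tray. x: into the rack, y: left, z: up. Bar and rubber pad (x = -118 mm to 0) are 12 mm high, the rubber foot strip behind, on which the cell stands, 7 mm. A strapped cell fixed to the tray lies at y = 50 to 150 mm, 51 mm high. The ledge begins at x = 45 (tray out): underside 66, top 84 mm.
- tray_front (a point): Middle of the outer face of the tray's stainless front flange, where to push: 198 mm before stop, axes as there. The flange is 6 mm thick, 306 mm wide and reaches 18 mm above and below this point: 16 mm above the tray floor, 20 mm above the counter.
- tray (a joint): How far the tray is pushed in on its runners (m): 0 = fully out at its end stop (start), 0.225 = fully home, flange face 18 mm before the ledge's edge. It takes about 4 N to slide and stays where it is left.
- plug: Black bakelite connector plug with two brass pins, about 80 x 42 x 30 mm, on the counter beside the tray: leave alone.
- lug0: Tinned copper lug, 52 x 18 x 12 mm, lying on the ledge: leave alone.
- lug1: The other tinned copper lug, lying on the ledge: leave alone.
- spare_cap: Spare green polymer cell cap, 18 x 56 x 22 mm, on the counter beside the tray: leave alone.
- ratchet: Ratchet with orange handle, 185 mm long, 35 mm high, on the counter beside the tray: leave alone.
- post_wrench: Chromed post wrench, 160 mm long, on the counter beside the tray: leave alone.
There are look-alikes about, which are no part of the job. Leave any orange look-alike of the cell alone.

How it is judged:
By the outcome, as a careful person would: the job done as asked, in the order asked, and still so for the second after the job is handed in, with the robot touching nothing.
It also fails if it takes over 64 s, if anything falls off the work surface, if the arm or the gripper's body presses on something with over 40 N, if the wrist force passes 120 N, or if a joint passes its speed limit or range.

## Working session

There is one attempt and no reset: what is moved stays moved. The work goes in short steps, Python scripts to look and compute and a tool call to move; the robot and the scene stay as the last step left them, time stands still between calls to the robot, and variables do not carry over. Pictures are saved under pics/ and viewed, and the job is handed in when it is done.

Besides the shell and the picture viewer there is one more tool, called after "Request:" in YAML: its name, and indented under it one key for each argument. send_rows: Moves the arm, as the interface text tells. Its arguments: {"type":"object","properties":{"steps":{"type":"array","items":{"type":"object","properties":{"slide":{"type":"array","items":{"type":"number"}},"spin":{"type":"number"}}}},"fingers":{"type":"number"},"newtons":{"type":"number"}},"required":["steps"]}

```bash
ls; mkdir -p pics; python3 - <<'E'
from rig import readout, vision, manip
import cv2
s=readout.sense(); print(s); print(manip.tcp_to_grasp)
for n in ("side","top","wrist"):
    cv2.imwrite(f"pics/{n}0.png",vision.capture(n)); print(n,vision.camera_info(n))
E
```

```text
pics
{'t': 0.0, 'q': array([ 1.14189835e+00,  2.45789341e-01,  1.55894861e+00, -8.64554233e-07,
        1.33870484e+00, -1.74131122e-01]), 'joint_velocities': array([ 7.97056389e-04,  8.70231705e-04,  7.15686451e-05,  6.05995567e-04,
       -2.16051449e-03, -5.82034871e-04]), 'tau': array([ 1.26955503e-03, -4.15846503e+01, -3.14602768e+01,  6.85710437e-02,
        3.33776430e-02, -1.83897387e-04]), 'tool_pos': array([0.16358392, 0.6284842 , 0.20439634]), 'ee_rot': array([-3.14127294e+00,  1.82230498e-03,  1.31602996e+00]), 'ft_force': array([-0.78209481,  0.05367385, -0.60220187]), 'ft_torque': array([0.04334956, 0.00601095, 0.01193975]), 'finger_gap': 0.09381914566869076}
0.0188
side {'intrinsics': array([[497.63273743,   0.        , 320.51835938],
       [  0.        , 497.63273743, 238.88807248],
       [  0.        ,   0.        ,   1.        ]]), 'dist_coeffs': array([-0.01439306,  0.        ,  0.        ,  0.        ,  0.        ]), 'xyz': array([0.50120721, 0.85117442, 0.65853981]), 'orientation': array([ 0.98623003, -0.02161299, -3.0323739 ])}
top {'intrinsics': array([[460.6
[... 261 characters left out ...]
32142 , 1.13674557]), 'orientation': array([ 0.16091746, -0.02298286, -1.56706562])}
wrist {'intrinsics': array([[403.62691043,   0.        , 318.80181359],
       [  0.        , 403.62691043, 234.49153728],
       [  0.        ,   0.        ,   1.        ]]), 'dist_coeffs': array([0.02404428, 0.        , 0.        , 0.        , 0.        ]), 'T_tool_cam': array([[ 9.99999664e-01, -7.58136799e-04,  3.12805613e-04,
         4.63648966e-04],
       [-6.59322475e-04, -9.69986970e-01, -2.43156007e-01,
        -7.05239800e-02],
       [ 4.87762885e-04,  2.43155719e-01, -9.69987144e-01,
        -1.79423085e-01],
       [ 0.00000000e+00,  0.00000000e+00,  0.00000000e+00,
         1.00000000e+00]])}
```

View pics/side0.png

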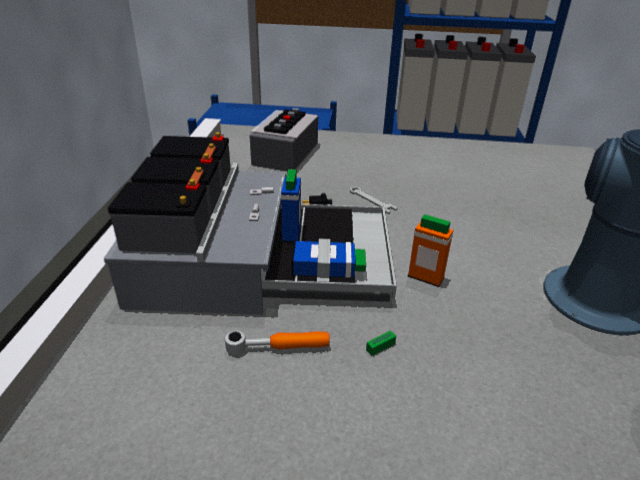

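View pics/top0.png

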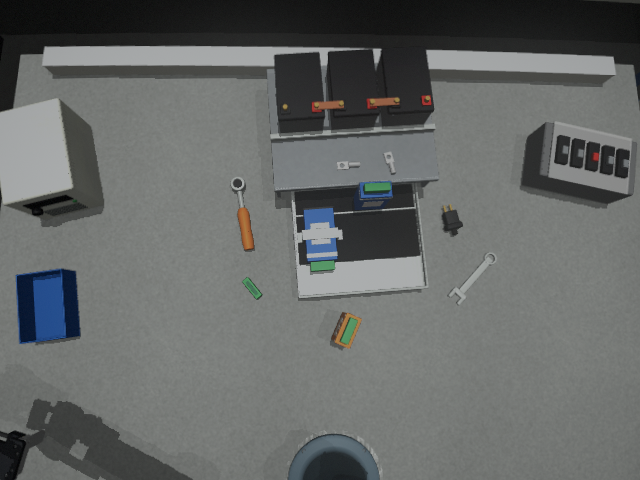

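View pics/wrist0.png

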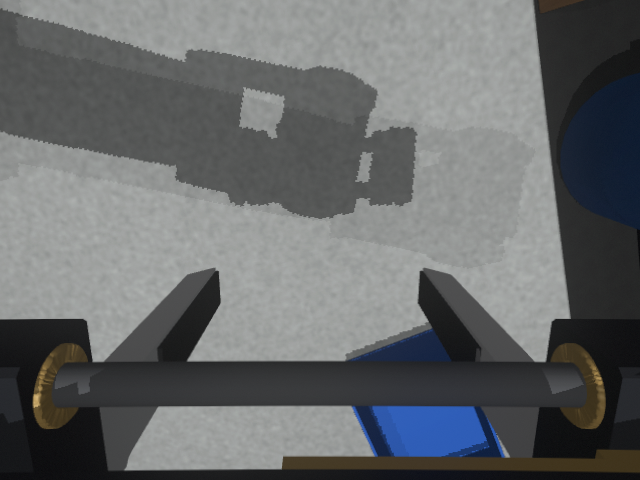

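Candidates for the cell: the upright blue one with a green cap at top (376,190) / side (291,205), which matches the description. The strapped blue cell at top (320,235) and the orange look-alike at top (347,330) / side (431,250) are to be left alone. Close crops next.

```bash
python3 - <<'E'
import cv2
a=cv2.imread('pics/top0.png')[165:305,260:450]; cv2.imwrite('pics/top0c.png',cv2.resize(a,None,fx=4.2,fy=4.2,interpolation=cv2.INTER_CUBIC))
a=cv2.imread('pics/side0.png')[150:310,240:410]; cv2.imwrite('pics/side0c.png',cv2.resize(a,None,fx=3.7,fy=3.7,interpolation=cv2.INTER_CUBIC))
E
```

```text
(no output)
```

View pics/top0c.png

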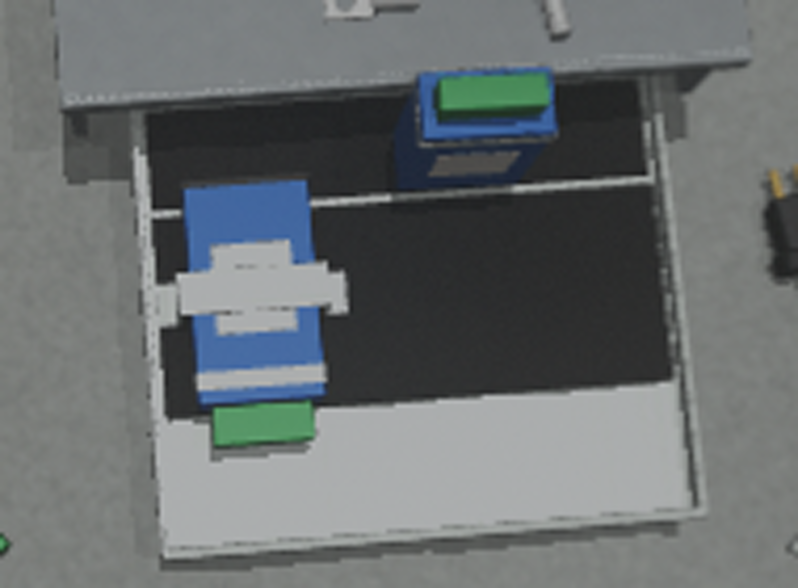

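View pics/side0c.png

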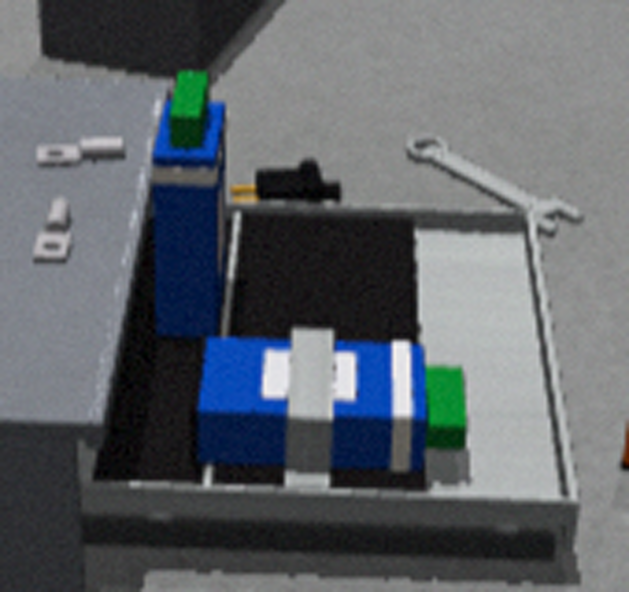

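```bash
cat > h.py <<'E'
import numpy as np, cv2
from scipy.spatial.transform import Rotation as R
from scipy.optimize import least_squares
from rig import readout, vision, manip
def proj(n,P):
    i=vision.camera_info(n); Rm=R.from_euler('xyz',i['orientation']).as_matrix()
    c=(np.atleast_2d(P)-i['xyz'])@Rm; c=c*[1,-1,-1]
    return cv2.projectPoints(c.reshape(-1,1,3),np.zeros(3),np.zeros(3),i['intrinsics'],i['dist_coeffs'])[0].reshape(-1,2)
def ray(n,uv,z):
    i=vision.camera_info(n); Rm=R.from_euler('xyz',i['orientation']).as_matrix()
    p=cv2.undistortPoints(np.array(uv,float).reshape(-1,1,2),i['intrinsics'],i['dist_coeffs']).reshape(-1,2)
    d=np.c_[p[:,0],-p[:,1],-np.ones(len(p))]@Rm.T
    return i['xyz']+d*((z-i['xyz'][2])/d[:,2])[:,None]
E
python3 - <<'E'
from h import *
T=lambda c:(c[0]/4.2+260,c[1]/4.2+165); S=lambda c:(c[0]/3.7+240,c[1]/3.7+150)
m=lambda *a:[v/1000 for v in a]
tray=[('top',T((165,556)),m(-198,153,16)),('top',T((706,513)),m(-198,-153,16)),
('top',T((160,214)),m(0,140,12)),('top',T((650,180)),m(0,-140,12)),('side',S((575,503)),m(-198,153,16)),('side',S((537,208)),m(-198,-153,16))]
# cell local: x to ledge,y left,z up
cell=[('top',T((422,137)),m(-18,35,125)),('top',T((555,136)),m(-18,-35,125)),('top',T((420,72)),m(18,35,125)),('top',T((550,68)),m(18,-35,125)),
('side',S((216,160)),m(-18,35,125)),('side',S((155,165)),m(18,35,125)),('side',S((223,105)),m(-18,-35,125)),
('side',S((171,143)),m(9,28,147-22)),]
def W(p,P):
    c,s=np.cos(p[2]),np.sin(p[2]); return np.array([p[0]+c*P[0]-s*P[1],p[1]+s*P[0]+c*P[1],P[2]])
def rt(p): return np.concatenate([proj(n,W(p,P)+[0,0,.04])[0]-uv for n,uv,P in tray])
def rc(p): return np.concatenate([proj(n,W(p,P)+[0,0,.047])[0]-uv for n,uv,P in cell[:7]])
a=least_squares(rt,[.66,0,0],loss='soft_l1'); print(a.x,np.degrees(a.x[2])); print(rt(a.x).reshape(-1,2).round(1))
b=least_squares(rc,[.68,0,0],loss='soft_l1'); print(b.x,np.degrees(b.x[2])); print(rc(b.x).reshape(-1,2).round(1))
d=b.x[:2]-a.x[:2]; c,s=np.cos(a.x[2]),np.sin(a.x[2]); print('cell in tray',c*d[0]+s*d[1],-s*d[0]+c*d[1],np.degrees(b.x[2]-a.x[2]))
for q in [(376,190)]: print(ray('top',[T((440,77)),T((549,74)),T((549,106)),T((439,115))],.194))
print(ray('top',[(299.5,264.5),(420,255.7),(296.2,216),(414.8,207.9)],.052))
print('lug',ray('top',[(340,165),(390,170)],.13), 'ledge edge',ray('top',[T((65,107)),T((748,62))],.124))
E
```

```text
[ 0.63257714 -0.05506047  0.07302699] 4.184138584859061
[[-0.7 -0.1]
 [ 0.2  1. ]
 [ 0.6 -1.9]
 [-0.9 -1. ]
 [ 1.2 -1.4]
 [ 0.1  0. ]]
[ 0.65352584 -0.08248864  0.0407431 ] 2.334407887959743
[[-0.6  0.3]
 [-0.1 -0.4]
 [-1.  -0.4]
 [ 0.  -0.3]
 [ 0.5 -1.1]
 [-0.4 -3.3]
 [ 2.  -1.4]]
cell in tray 0.01889164224262264 -0.028883524765272162 -1.8497306968993177
[[ 0.66050941 -0.05632184  0.194     ]
 [ 0.66273292 -0.11175791  0.194     ]
 [ 0.64604436 -0.11133878  0.194     ]
 [ 0.64075426 -0.05551355  0.194     ]]
[[ 0.50088974  0.08156832  0.052     ]
 [ 0.52347357 -0.20580099  0.052     ]
 [ 0.61753645  0.09048189  0.052     ]
 [ 0.64012785 -0.19697834  0.052     ]]
lug [[ 0.72092438 -0.00920411  0.13      ]
 [ 0.71053396 -0.12343274  0.13      ]] ledge edge [[ 0.66133567  0.1367467   0.124     ]
 [ 0.69068767 -0.23539899  0.124     ]]
```

```bash
cat >> h.py <<'E'
YAW=np.radians(4.5); STOP=np.array([.6315,-.055,.04])
def tr(P):  # tray coords of world point (tray out)
    d=np.array(P)-STOP; c,s=np.cos(YAW),np.sin(YAW); return np.array([c*d[0]+s*d[1],-s*d[0]+c*d[1],d[2]])
def wd(P):
    c,s=np.cos(YAW),np.sin(YAW); return STOP+[c*P[0]-s*P[1],s*P[0]+c*P[1],P[2]]
def delta(target,yaw=YAW+np.pi/2):
    s=readout.sense(); Rm=R.from_euler('xyz',s['ee_rot']).as_matrix()
    d=Rm.T@(np.array(target)-s['tool_pos'])*100
    y=np.arctan2(Rm[1,0],Rm[0,0]); sp=-np.degrees((yaw-y+np.pi)%(2*np.pi)-np.pi)
    Rn=R.from_euler('xyz',[np.pi,0,yaw]).as_matrix()
    print('t',round(s['t'],2),'now slide',d.round(2),'spin',sp.round(2),'| slide after spin',(Rn.T@(np.array(target)-s['tool_pos'])*100).round(2),'F',s['ft_force'].round(1),'gap',round(s['finger_gap'],4),'traypos',(tr(s['tool_pos'])*1000).round(1))
E
python3 - <<'E'
from h import *
delta([.653,-.082,.30])
E
```

```text
t 0.15 now slide [-56.44  65.26  -9.47] spin -19.1 | slide after spin [-74.68  43.21  -9.54] F [-0.   0.2  0.1] gap 0.0942 traypos [-412.8  718.2  164.6]
```

Request:
send_rows:
  steps:
    - {"slide": [0,0,-4.7],"spin": -9.5}
    - {"slide": [0,0,-4.8],"spin": -9.6}
    - {"slide": [-5,2.9,0]}
    - {"slide": [-5,2.9,0]}
    - {"slide": [-5,2.9,0]}
  fingers: 1
  newtons: 8

```text
schema error: expected keys slide, spin
```

Request:
send_rows:
  steps:
    - {"slide": [-5,2.9,0]}
    - {"slide": [-5,2.9,0]}
    - {"slide": [-5,2.9,0]}
    - {"slide": [-5,2.9,0]}
    - {"slide": [-5,2.9,0]}

```text
schema error: expected keys slide, spin
```

```bash
python3 - <<'E'
from h import *
delta([.653,-.082,.30])
E
```

```text
t 0.15 now slide [-56.44  65.26  -9.47] spin -19.1 | slide after spin [-74.68  43.21  -9.54] F [-0.   0.2  0.1] gap 0.0942 traypos [-412.8  718.2  164.6]
```

Request:
send_rows:
  steps:
    - {"slide": [0,0,-4.7],"spin": -9.5}
    - {"slide": [0,0,-4.8],"spin": -9.6}
    - {"slide": [-5,2.9,0],"spin": 0}
    - {"slide": [-5,2.9,0],"spin": 0}
    - {"slide": [-5,2.9,0],"spin": 0}
  fingers: 1
  newtons: 8

```text
t: 0.78
tool_pos: [0.2641, 0.4849, 0.3006]
ee_rot: [-3.14, 0.005, 1.667]
ft_force: [1.0, 0.6, -0.1]
finger_gap: 0.0938
```

Request:
send_rows:
  steps:
    - {"slide": [-5,2.9,0],"spin": 0}
    - {"slide": [-5,2.9,0],"spin": 0}
    - {"slide": [-5,2.9,0],"spin": 0}
    - {"slide": [-5,2.9,0],"spin": 0}
    - {"slide": [-5,2.9,0],"spin": 0}

```text
t: 1.4
tool_pos: [0.4359, 0.2416, 0.3008]
ee_rot: [-3.14, 0.005, 1.669]
ft_force: [0.4, 1.4, -0.6]
finger_gap: 0.0939
```

```bash
python3 - <<'E'
from h import *
delta([.653,-.082,.30])
E
```

```text
t 1.4 now slide [-34.33  18.45   0.23] spin 1.11 | slide after spin [-33.97  19.11   0.08] F [ 0.4  1.4 -0.6] gap 0.0939 traypos [-171.8  311.1  260.8]
```

Request:
send_rows:
  steps:
    - {"slide": [-5,2.8,0],"spin": 1.1}
    - {"slide": [-5,2.8,0],"spin": 0}
    - {"slide": [-5,2.8,0],"spin": 0}
    - {"slide": [-5,2.8,0],"spin": 0}
    - {"slide": [-5,2.8,0],"spin": 0}

```text
t: 2.02
tool_pos: [0.5992, -0.0051, 0.3009]
ee_rot: [-3.14, 0.004, 1.648]
ft_force: [-0.1, 0.4, 0.2]
finger_gap: 0.094
```

Request:
send_rows:
  steps:
    - {"slide": [-4.6,2.6,0],"spin": 0}
    - {"slide": [-4.4,2.5,0],"spin": 0}
    - {"slide": [0,0,0],"spin": 0}

```text
t: 2.4
tool_pos: [0.6588, -0.0974, 0.2986]
ee_rot: [-3.137, 0.003, 1.643]
ft_force: [-0.3, 0.7, 0.1]
finger_gap: 0.0939
```

```bash
python3 - <<'E'
from h import *
delta([.653,-.082,.30])
cv2.imwrite('pics/w1.png',vision.capture('wrist')); 
E
```

```text
t 2.4 now slide [ 1.58 -0.47 -0.14] spin -0.37 | slide after spin [ 1.58 -0.46 -0.14] F [-0.3  0.7  0.1] gap 0.0939 traypos [ 23.9 -44.4 258.6]
```

View pics/w1.png

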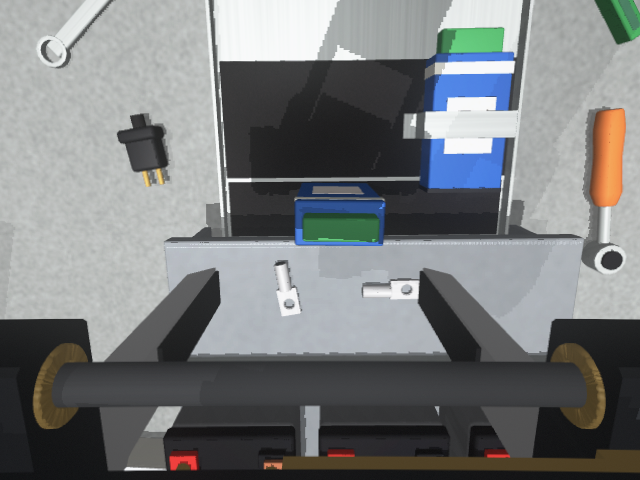

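The wrist view shows the cell from above, with its cap at (341,227) and body top at about (297–383, 198–245). The bar line is at y≈180, the strapped cell at the right, and the lugs are on the ledge at (287,290) and (392,290).

```bash
cat >> h.py <<'E'
def wray(uv,z,pos,rot):
    i=vision.camera_info('wrist'); Tt=np.eye(4); Tt[:3,:3]=R.from_euler('xyz',rot).as_matrix(); Tt[:3,3]=pos; M=Tt@i['T_tool_cam']
    p=cv2.undistortPoints(np.array(uv,float).reshape(-1,1,2),i['intrinsics'],i['dist_coeffs']).reshape(-1,2)
    d=np.c_[p[:,0],-p[:,1],-np.ones(len(p))]@M[:3,:3].T; o=M[:3,3]
    return o+d*((z-o[2])/d[:,2])[:,None]
E
python3 - <<'E'
from h import *
a=cv2.imread('pics/w1.png')[165:255,210:400]; cv2.imwrite('pics/w1c.png',cv2.resize(a,None,fx=4.2,fy=4.2,interpolation=cv2.INTER_CUBIC))
E
```

```text
(no output)
```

View pics/w1c.png

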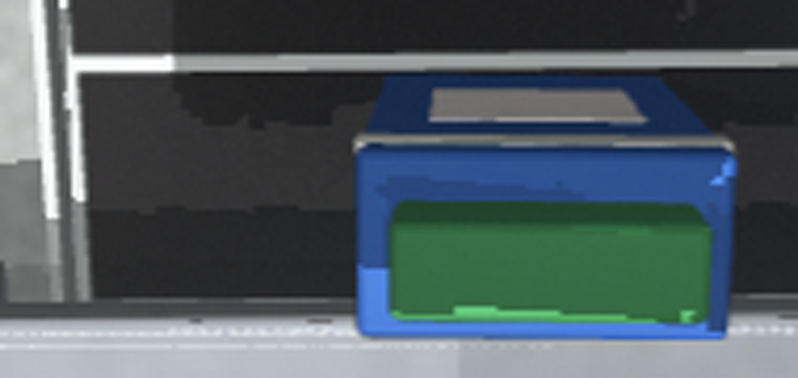

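```bash
python3 - <<'E'
from h import *
s=readout.sense(); C=lambda *l:[(x/4.2+210,y/4.2+165) for x,y in l]
P=wray(C((357,147),(735,155),(725,338),(358,335)),.172,s['tool_pos'],s['ee_rot'])
print([(tr(p)*1000).round(1) for p in P], (tr(P.mean(0))*1000).round(1))
G=wray(C((389,226),(712,232),(706,324),(389,318)),.194,s['tool_pos'],s['ee_rot'])
print([(tr(p)*1000).round(1) for p in G], (tr(G.mean(0))*1000).round(1))
B=wray(C((80,72),(798,66)),.052,s['tool_pos'],s['ee_rot']); print([(tr(p)*1000).round(1) for p in B])
F=wray(C((358,335),(725,338)),.172,s['tool_pos'],s['ee_rot'])
delta(wd([.02,-.029,.20]))
E
```

```text
[array([  2. , -60.9, 132. ]), array([  3.8,   8.1, 132. ]), array([ 38.4,   7.4, 132. ]), array([ 37.6, -61.4, 132. ])] [ 20.5 -26.7 132. ]
[array([ 12.3, -54.3, 154. ]), array([ 13.5,   1. , 154. ]), array([ 29.8,   0.5, 154. ]), array([ 28.5, -54.5, 154. ])] [ 21.  -26.8 154. ]
[array([   1.7, -137.6,   12. ]), array([ 0.9, 42.5, 12. ])]
t 2.45 now slide [ 1.4  -0.33  5.9 ] spin -0.28 | slide after spin [ 1.38 -0.35  5.9 ] F [-0.5  0.3  1. ] gap 0.0941 traypos [ 23.5 -42.8 259. ]
```

```bash
python3 - <<'E'
from h import *
delta(wd([.0245,-.0275,.0962]))
E
```

```text
t 2.45 now slide [ 1.57  0.16 16.27] spin -0.28 | slide after spin [ 1.53  0.1  16.28] F [-0.5  0.3  1. ] gap 0.0941 traypos [ 23.5 -42.8 259. ]
```

Next I align above the cell and go partway down, stopping above the cap to check.

Request:
send_rows:
  steps:
    - {"slide": [1.55,0.1,2.5],"spin": -0.3}
    - {"slide": [0,0,2.5],"spin": 0}
    - {"slide": [0,0,0],"spin": 0}

```text
t: 2.82
tool_pos: [0.6566, -0.0766, 0.2485]
ee_rot: [-3.138, 0.002, 1.653]
ft_force: [-0.7, 0.6, 0.4]
finger_gap: 0.0939
```

```bash
python3 - <<'E'
from h import *
delta(wd([.0245,-.0275,.0962])); print(readout.sense()['ee_rot'])
E
```

```text
t 2.83 now slide [-0.39  0.16 11.23] spin 0.2 | slide after spin [-0.4   0.12 11.23] F [-0.7  0.6  0.4] gap 0.0939 traypos [ 23.3 -23.5 208.5]
[-3.13764018e+00  1.67242707e-03  1.65277147e+00]
```

Request:
send_rows:
  steps:
    - {"slide": [-0.4,0.15,1.5],"spin": 0.2}
    - {"slide": [0,0,0.5],"spin": 0}
    - {"slide": [0,0,0],"spin": 0}

```text
t: 3.2
tool_pos: [0.659, -0.0797, 0.2302]
ee_rot: [-3.141, 0.003, 1.65]
ft_force: [-0.1, 0.5, -0.1]
finger_gap: 0.0938
```

```bash
python3 - <<'E'
from h import *
delta(wd([.0245,-.0275,.0962])); print(readout.sense()['ee_rot'])
cv2.imwrite('pics/w2.png',vision.capture('wrist')); 
E
```

```text
t 3.2 now slide [-0.05 -0.09  9.4 ] spin 0.06 | slide after spin [-0.08 -0.1   9.4 ] F [-0.1  0.5 -0.1] gap 0.0938 traypos [ 25.5 -26.7 190.2]
[-3.14105484e+00  2.79589541e-03  1.65043412e+00]
```

View pics/w2.png

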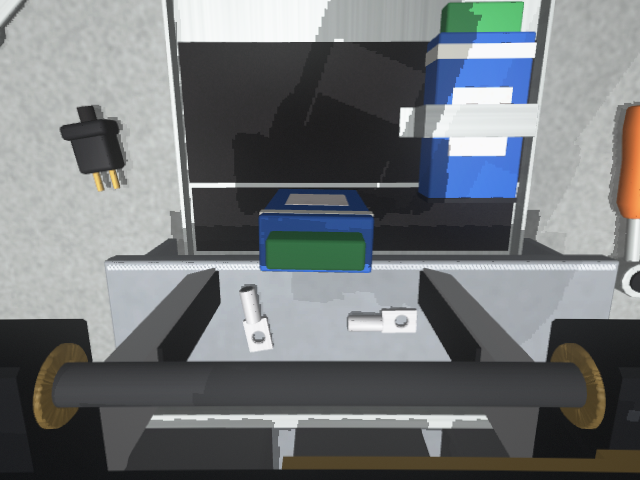

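Request:
send_rows:
  steps:
    - {"slide": [-0.1,-0.1,2.5],"spin": 0}
    - {"slide": [0,0,2.5],"spin": 0}
    - {"slide": [0,0,2.3],"spin": 0}
    - {"slide": [0,0,1.5],"spin": 0}
    - {"slide": [0,0,0],"spin": 0}

```text
t: 3.88
tool_pos: [0.6608, -0.0823, 0.1442]
ee_rot: [3.135, 0.006, 1.65]
ft_force: [0.2, 0.9, 0.3]
finger_gap: 0.0941
```

```bash
python3 - <<'E'
from h import *
delta(wd([.0245,-.0275,.0962])); print(readout.sense()['ee_rot'])
cv2.imwrite('pics/w3.png',vision.capture('wrist')); 
E
```

```text
t 3.88 now slide [ 0.2  -0.27  0.8 ] spin 0.03 | slide after spin [ 0.2  -0.26  0.8 ] F [0.2 0.9 0.3] gap 0.0941 traypos [ 27.1 -29.5 104.2]
[3.13492446 0.00559012 1.64978046]
```

View pics/w3.png

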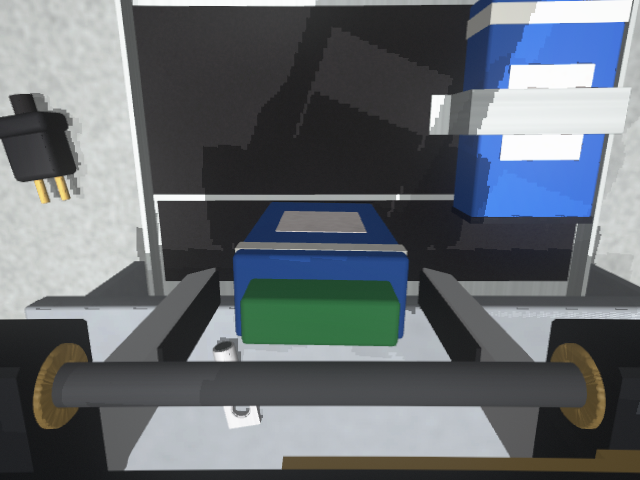

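Request:
send_rows:
  steps:
    - {"slide": [0,-0.25,0.8],"spin": 0}
    - {"slide": [0,0,0],"spin": 0}

```text
t: 4.18
tool_pos: [0.66, -0.0831, 0.1388]
ee_rot: [3.13, 0.007, 1.65]
ft_force: [0.6, 0.4, -1.2]
finger_gap: 0.0942
```

```bash
python3 - <<'E'
from h import *
delta(wd([.0245,-.0275,.0962]))
E
```

```text
t 4.17 now slide [ 0.27 -0.17  0.26] spin 0.02 | slide after spin [ 0.27 -0.17  0.26] F [ 0.6  0.4 -1.2] gap 0.0942 traypos [ 26.2 -30.2  98.8]
```

Request:
send_rows:
  steps:
    - {"slide": [0,0,0],"spin": 0}
    - {"slide": [0,0,0],"spin": 0}
    - {"slide": [0,0,0],"spin": 0}
  fingers: -0.2
  newtons: 15

```text
t: 4.55
tool_pos: [0.6607, -0.0828, 0.1402]
ee_rot: [3.128, 0.007, 1.65]
ft_force: [0.2, 1.9, 0.2]
finger_gap: 0.0702
```

```bash
python3 - <<'E'
from h import *
delta(wd([.0245,-.0275,.0962]));  print(readout.sense()['ee_rot'])
cv2.imwrite('pics/w4.png',vision.capture('wrist')); 
E
```

```text
t 4.55 now slide [ 0.25 -0.24  0.4 ] spin 0.02 | slide after spin [ 0.25 -0.24  0.4 ] F [0.2 1.9 0.2] gap 0.0702 traypos [ 26.9 -30.  100.2]
[3.12829478 0.00721659 1.64970433]
```

View pics/w4.png

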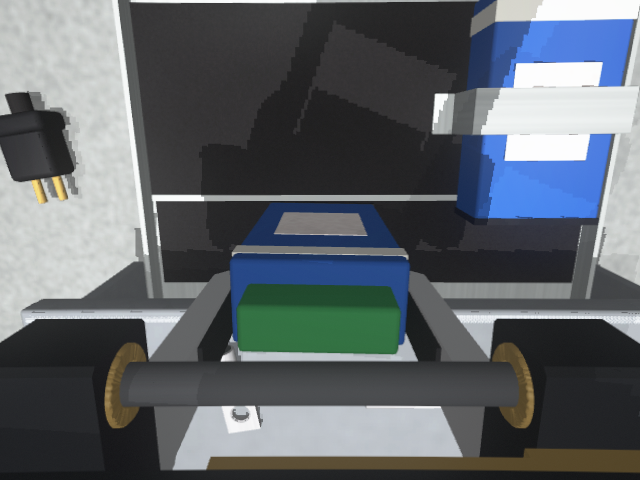

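```bash
cat >> h.py <<'E'
def P(th,xb=1.2,x0=1.3,h=112.,t=24.4,dend=8.):
    a=np.radians(th); u=np.array([-np.sin(a),np.cos(a)]); n=np.array([np.cos(a),np.sin(a)])
    if 5*np.tan(a)<x0: p=np.array([xb+x0,7])+h*u+t*n
    else:
        d=np.hypot(5,x0); d=d+(dend-d)*np.clip((th-20)/50,0,1)
        p=np.array([xb,12])+(h-d)*u+t*n
    return p-[0,18.8]
def traj(ths):
    s=readout.sense(); c=tr(s['tool_pos'])*1000; 
    Rm=R.from_euler('xyz',s['ee_rot']).as_matrix()
    print('t',round(s['t'],2),'tray',c.round(1),'F',s['ft_force'].round(1),'T',s['ft_torque'].round(2),'gap',round(s['finger_gap'],4),'rot',s['ee_rot'].round(3))
    prev=np.array([c[0],c[2]])
    for th in ths:
        p=P(th); d=p-prev; prev=p
        w=wd([d[0]/1e3,0,d[1]/1e3])-STOP
        print(th,p.round(1),'slide cm',(Rm.T@w*100).round(2))
E
python3 - <<'E'
from h import *
traj([0,4,8,12,16,20,24])
E
```

```text
t 4.6 tray [ 26.9 -30.  100.2] F [-1.1  2.6  0.5] T [0.29 0.03 0.03] gap 0.0705 rot [3.128 0.007 1.65 ]
0 [ 26.9 100.2] slide cm [-0. -0. -0.]
4 [ 19.  101.6] slide cm [-0.   -0.79 -0.15]
8 [ 11.1 102.5] slide cm [-0.   -0.79 -0.1 ]
12 [  3.1 102.8] slide cm [ 0.   -0.8  -0.04]
16 [ -4.8 102.6] slide cm [ 0.   -0.79  0.01]
20 [-12.4 101.9] slide cm [ 0.   -0.76  0.06]
24 [-19.9 100.5] slide cm [ 0.   -0.75  0.13]
```

Request:
send_rows:
  steps:
    - {"slide": [0,-0.8,-0.08],"spin": 0}
    - {"slide": [0,-0.8,-0.05],"spin": 0}
    - {"slide": [0,0,0],"spin": 0}
  newtons: 8

```text
t: 4.97
tool_pos: [0.6444, -0.0832, 0.142]
ee_rot: [3.126, 0.006, 1.65]
ft_force: [1.3, 0.8, -0.8]
finger_gap: 0.0697
```

```bash
python3 - <<'E'
from h import *
traj([8,12,16,20,24])
cv2.imwrite('pics/s5.png',cv2.resize(vision.capture('side')[150:310,240:410],None,fx=3.7,fy=3.7,interpolation=cv2.INTER_CUBIC))
E
```

```text
t 4.97 tray [ 10.6 -29.1 102. ] F [ 1.3  0.8 -0.8] T [ 0.38 -0.16 -0.04] gap 0.0697 rot [3.126 0.006 1.65 ]
8 [ 11.1 102.5] slide cm [-0.    0.04 -0.05]
12 [  3.1 102.8] slide cm [-0.   -0.8  -0.04]
16 [ -4.8 102.6] slide cm [ 0.   -0.79  0.01]
20 [-12.4 101.9] slide cm [ 0.   -0.76  0.06]
24 [-19.9 100.5] slide cm [ 0.   -0.75  0.13]
```

View pics/s5.png

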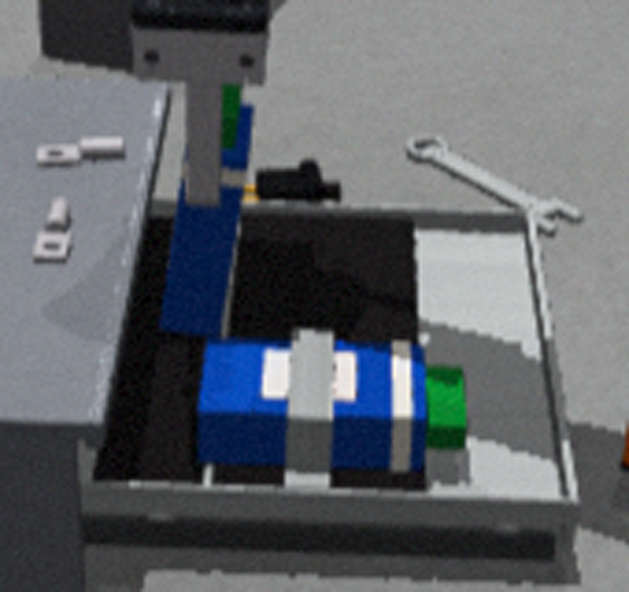

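The side view shows the cell tilting as intended, with its foot staying at the bar (front-foot corner at about crop (222,335)) and pivoting between the pads. I continue along the arc.

Request:
send_rows:
  steps:
    - {"slide": [0,-0.75,0],"spin": 0}
    - {"slide": [0,-0.8,0],"spin": 0}
    - {"slide": [0,-0.8,0.05],"spin": 0}
    - {"slide": [0,-0.75,0.1],"spin": 0}
    - {"slide": [0,0,0],"spin": 0}

```text
t: 5.65
tool_pos: [0.6104, -0.086, 0.139]
ee_rot: [3.128, 0.006, 1.65]
ft_force: [-0.5, 1.2, -0.0]
finger_gap: 0.0699
```

```bash
python3 - <<'E'
from h import *
traj([24,28,32,36,40,44])
cv2.imwrite('pics/s6.png',cv2.resize(vision.capture('side')[150:310,240:410],None,fx=3.7,fy=3.7,interpolation=cv2.INTER_CUBIC))
E
```

```text
t 5.65 tray [-23.5 -29.2  99. ] F [-0.5  1.2 -0. ] T [ 0.49  0.13 -0.  ] gap 0.0699 rot [3.128 0.006 1.65 ]
24 [-19.9 100.5] slide cm [-0.    0.36 -0.15]
28 [-27.2  98.6] slide cm [ 0.   -0.74  0.18]
32 [-34.4  96.2] slide cm [ 0.   -0.72  0.23]
36 [-41.3  93.2] slide cm [ 0.   -0.7   0.28]
40 [-48.1  89.9] slide cm [ 0.   -0.68  0.33]
44 [-54.5  86. ] slide cm [ 0.   -0.65  0.37]
```

View pics/s6.png

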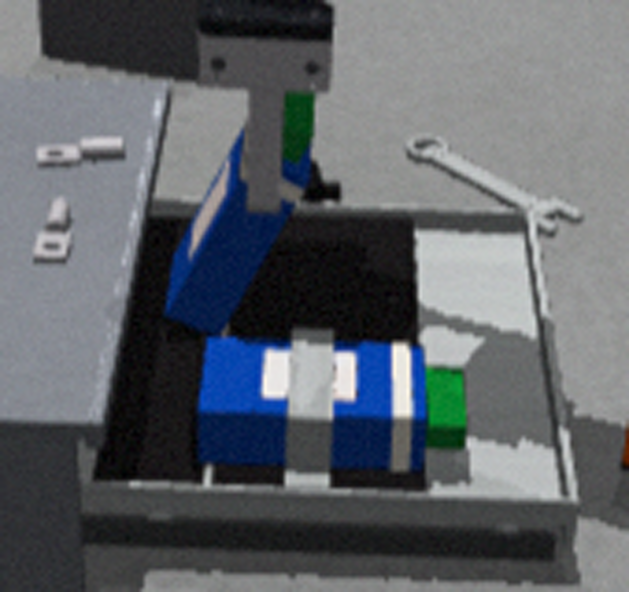

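Request:
send_rows:
  steps:
    - {"slide": [0,-0.55,0.12],"spin": 0}
    - {"slide": [0,-0.6,0.2],"spin": 0}
    - {"slide": [0,-0.6,0.25],"spin": 0}
    - {"slide": [0,-0.6,0.28],"spin": 0}
    - {"slide": [0,0,0],"spin": 0}

```text
t: 6.32
tool_pos: [0.5852, -0.0882, 0.129]
ee_rot: [3.13, 0.006, 1.65]
ft_force: [-0.4, 0.4, -1.1]
finger_gap: 0.07
```

```bash
python3 - <<'E'
from h import *
traj([40,44,48,52,56,60])
cv2.imwrite('pics/s7.png',cv2.resize(vision.capture('side')[150:310,240:410],None,fx=3.7,fy=3.7,interpolation=cv2.INTER_CUBIC))
E
```

```text
t 6.33 tray [-48.7 -29.5  89. ] F [-0.4  0.4 -1.1] T [0.3  0.22 0.01] gap 0.07 rot [3.13  0.006 1.65 ]
40 [-48.1  89.9] slide cm [-0.    0.07 -0.09]
44 [-54.5  86. ] slide cm [ 0.   -0.65  0.38]
48 [-60.7  81.8] slide cm [ 0.   -0.62  0.42]
52 [-66.5  77.1] slide cm [ 0.   -0.59  0.46]
56 [-72.  72.] slide cm [ 0.   -0.56  0.5 ]
60 [-77.2  66.6] slide cm [ 0.   -0.52  0.54]
```

View pics/s7.png

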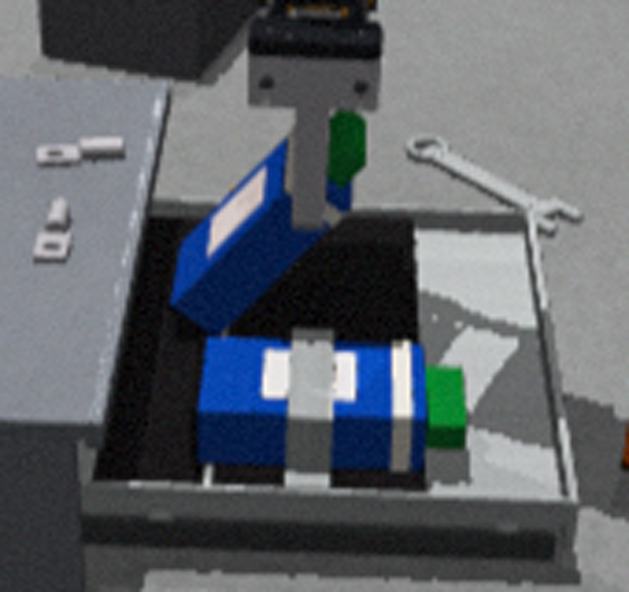

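Request:
send_rows:
  steps:
    - {"slide": [0,-0.55,0.26],"spin": 0}
    - {"slide": [0,-0.58,0.4],"spin": 0}
    - {"slide": [0,-0.55,0.44],"spin": 0}
    - {"slide": [0,-0.45,0.44],"spin": 0}
    - {"slide": [0,0,0],"spin": 0}

```text
t: 7.0
tool_pos: [0.5627, -0.0903, 0.1117]
ee_rot: [3.13, 0.006, 1.65]
ft_force: [0.5, 0.5, -3.3]
finger_gap: 0.0701
```

```bash
python3 - <<'E'
from h import *
traj([56,60,64,68,72,76,80])
cv2.imwrite('pics/s8.png',cv2.resize(vision.capture('side')[150:310,240:410],None,fx=3.7,fy=3.7,interpolation=cv2.INTER_CUBIC))
E
```

```text
t 7.0 tray [-71.4 -29.8  71.7] F [ 0.5  0.5 -3.3] T [0.1  0.06 0.01] gap 0.0701 rot [3.13  0.006 1.65 ]
56 [-72.  72.] slide cm [-0.   -0.06 -0.03]
60 [-77.2  66.6] slide cm [ 0.   -0.52  0.54]
64 [-81.9  60.9] slide cm [ 0.   -0.48  0.57]
68 [-86.2  54.8] slide cm [ 0.   -0.44  0.6 ]
72 [-90.2  48.5] slide cm [ 0.   -0.4   0.62]
76 [-93.8  42. ] slide cm [ 0.   -0.37  0.65]
80 [-97.   35.3] slide cm [ 0.   -0.33  0.67]
```

View pics/s8.png

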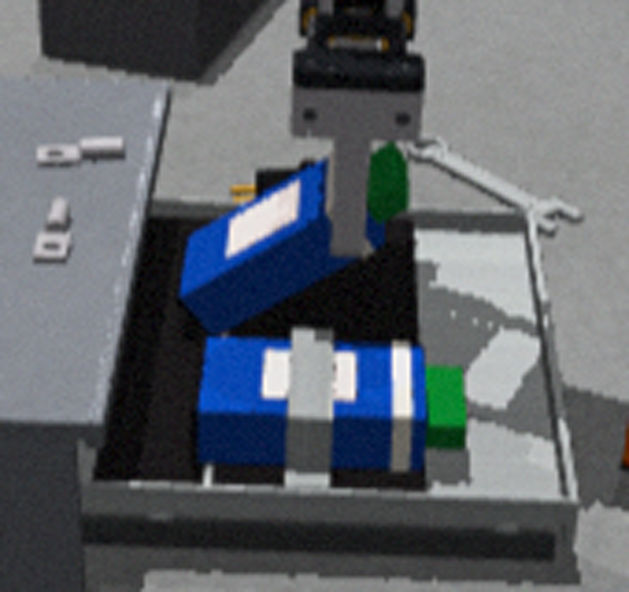

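Request:
send_rows:
  steps:
    - {"slide": [0,-0.5,0.45],"spin": 0}
    - {"slide": [0,-0.46,0.5],"spin": 0}
    - {"slide": [0,-0.42,0.55],"spin": 0}
    - {"slide": [0,0,0],"spin": 0}
  newtons: 10

```text
t: 7.55
tool_pos: [0.5486, -0.0916, 0.0959]
ee_rot: [3.13, 0.007, 1.65]
ft_force: [1.1, -1.4, -4.9]
finger_gap: 0.07
```

```bash
python3 - <<'E'
from h import *
traj([68,72,76,80,84,87,90])
cv2.imwrite('pics/s9.png',cv2.resize(vision.capture('side')[150:310,240:410],None,fx=3.7,fy=3.7,interpolation=cv2.INTER_CUBIC))
E
```

```text
t 7.55 tray [-85.5 -30.   55.9] F [ 1.1 -1.4 -4.9] T [0.08 0.11 0.02] gap 0.07 rot [3.13  0.007 1.65 ]
68 [-86.2  54.8] slide cm [ 0.   -0.07  0.1 ]
72 [-90.2  48.5] slide cm [ 0.   -0.41  0.62]
76 [-93.8  42. ] slide cm [ 0.   -0.37  0.65]
80 [-97.   35.3] slide cm [ 0.   -0.33  0.67]
84 [-99.7  28.3] slide cm [ 0.   -0.28  0.69]
87 [-101.4   23. ] slide cm [ 0.   -0.18  0.53]
90 [-102.8   17.6] slide cm [ 0.   -0.15  0.54]
```

View pics/s9.png

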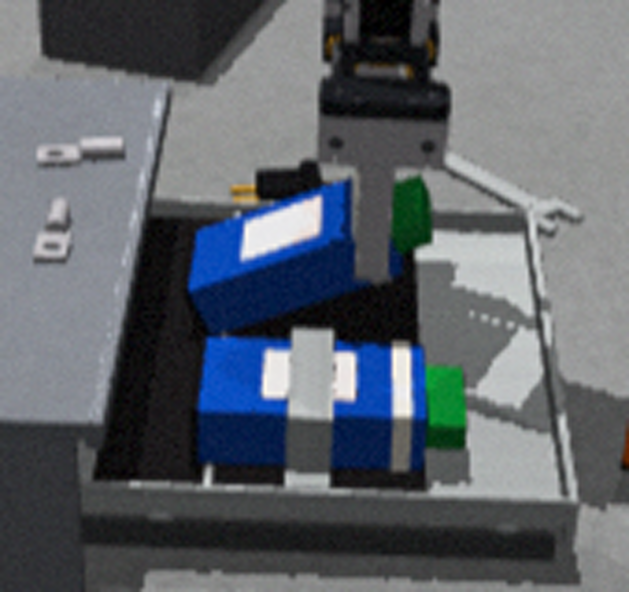

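Request:
send_rows:
  steps:
    - {"slide": [0,-0.38,0.5],"spin": 0}
    - {"slide": [0,-0.36,0.55],"spin": 0}
    - {"slide": [0,-0.32,0.55],"spin": 0}
    - {"slide": [0,0,0],"spin": 0}
  newtons: 14

```text
t: 8.1
tool_pos: [0.5383, -0.0927, 0.0793]
ee_rot: [3.128, 0.007, 1.65]
ft_force: [1.8, 0.4, -3.8]
finger_gap: 0.0699
```

```bash
python3 - <<'E'
from h import *
traj([80,84,87,90])
cv2.imwrite('pics/s10.png',cv2.resize(vision.capture('side')[150:310,240:410],None,fx=3.7,fy=3.7,interpolation=cv2.INTER_CUBIC))
E
```

```text
t 8.1 tray [-95.9 -30.2  39.3] F [ 1.8  0.4 -3.8] T [ 0.1  -0.07  0.02] gap 0.0699 rot [3.128 0.007 1.65 ]
80 [-97.   35.3] slide cm [ 0.   -0.12  0.4 ]
84 [-99.7  28.3] slide cm [ 0.01 -0.28  0.69]
87 [-101.4   23. ] slide cm [ 0.   -0.18  0.53]
90 [-102.8   17.6] slide cm [ 0.   -0.15  0.54]
```

View pics/s10.png

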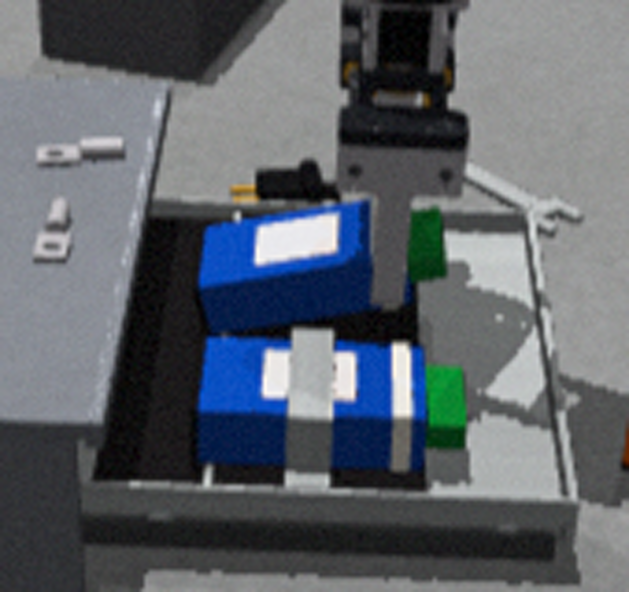

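Request:
send_rows:
  steps:
    - {"slide": [0,-0.15,0.45],"spin": 0}
    - {"slide": [0,-0.15,0.45],"spin": 0}
    - {"slide": [0,-0.1,0.35],"spin": 0}
    - {"slide": [0,0,0],"spin": 0}

```text
t: 8.65
tool_pos: [0.5337, -0.0933, 0.066]
ee_rot: [3.13, 0.007, 1.651]
ft_force: [-0.3, -0.1, -2.3]
finger_gap: 0.07
```

```bash
python3 - <<'E'
from h import *
traj([84,87,90])
cv2.imwrite('pics/s11.png',cv2.resize(vision.capture('side')[150:310,240:410],None,fx=3.7,fy=3.7,interpolation=cv2.INTER_CUBIC))
E
```

```text
t 8.65 tray [-100.5  -30.5   26. ] F [-0.3 -0.1 -2.3] T [0.15 0.06 0.02] gap 0.07 rot [3.13  0.007 1.651]
84 [-99.7  28.3] slide cm [-0.    0.08 -0.23]
87 [-101.4   23. ] slide cm [ 0.   -0.18  0.53]
90 [-102.8   17.6] slide cm [ 0.   -0.15  0.54]
```

View pics/s11.png

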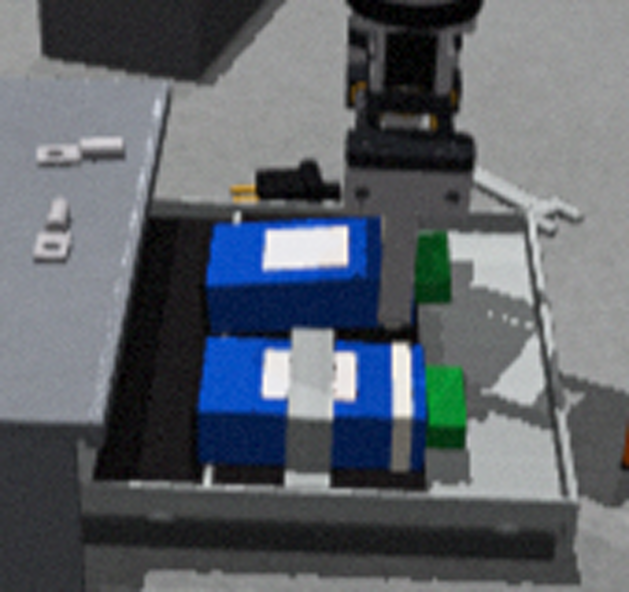

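Request:
send_rows:
  steps:
    - {"slide": [0,-0.08,0.22],"spin": 0}
    - {"slide": [0,-0.08,0.2],"spin": 0}
    - {"slide": [0,0,0],"spin": 0}
  newtons: 10

```text
t: 9.07
tool_pos: [0.5324, -0.0934, 0.0617]
ee_rot: [3.129, 0.007, 1.651]
ft_force: [-0.6, -0.5, -3.3]
finger_gap: 0.0699
```

```bash
python3 - <<'E'
from h import *
traj([87,90])
cv2.imwrite('pics/s12.png',cv2.resize(vision.capture('side')[150:310,240:410],None,fx=3.7,fy=3.7,interpolation=cv2.INTER_CUBIC))
E
```

```text
t 9.07 tray [-101.8  -30.6   21.7] F [-0.6 -0.5 -3.3] T [0.1  0.05 0.  ] gap 0.0699 rot [3.129 0.007 1.651]
87 [-101.4   23. ] slide cm [-0.    0.04 -0.13]
90 [-102.8   17.6] slide cm [ 0.   -0.15  0.54]
```

View pics/s12.png

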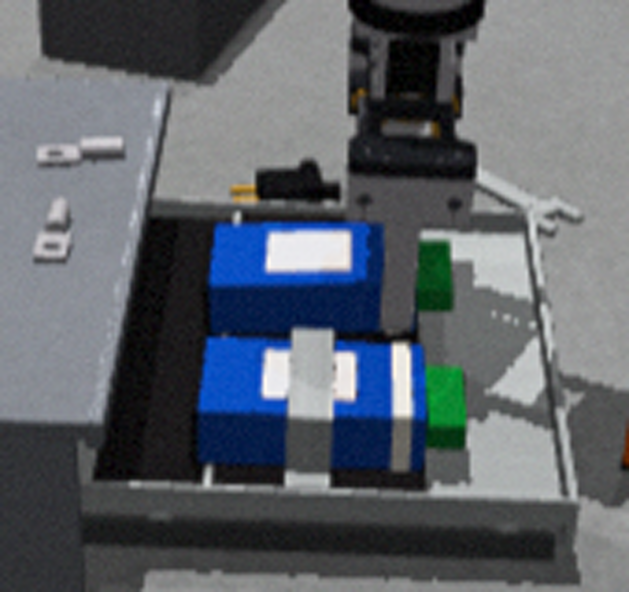

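Request:
send_rows:
  steps:
    - {"slide": [0,-0.05,0.2],"spin": 0}
    - {"slide": [0,-0.02,0.1],"spin": 0}
    - {"slide": [0,0,0],"spin": 0}

```text
t: 9.5
tool_pos: [0.5317, -0.0936, 0.0586]
ee_rot: [3.129, 0.007, 1.651]
ft_force: [-1.0, -0.2, -1.5]
finger_gap: 0.07
```

```bash
python3 - <<'E'
from h import *
traj([90])
cv2.imwrite('pics/s13.png',cv2.resize(vision.capture('side')[190:270,280:380],None,fx=6,fy=6,interpolation=cv2.INTER_CUBIC))
E
```

```text
t 9.5 tray [-102.5  -30.6   18.6] F [-1.  -0.2 -1.5] T [ 0.15 -0.02  0.06] gap 0.07 rot [3.129 0.007 1.651]
90 [-102.8   17.6] slide cm [ 0.   -0.03  0.1 ]
```

View pics/s13.png

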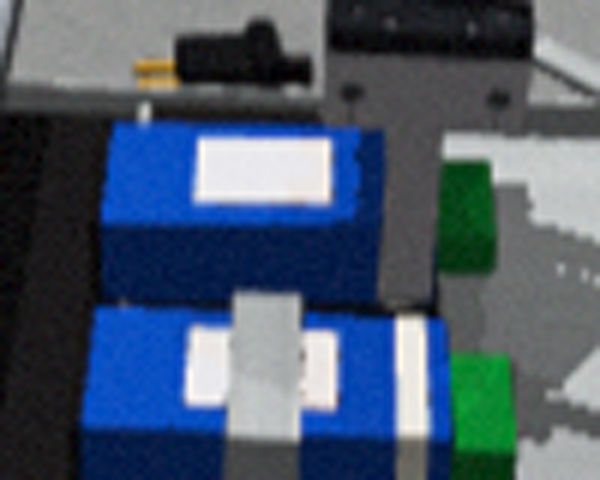

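Request:
send_rows:
  steps:
    - {"slide": [0,-0.02,0.12],"spin": 0}
    - {"slide": [0,0,0.05],"spin": 0}
    - {"slide": [0,0,0],"spin": 0}

```text
t: 9.93
tool_pos: [0.5313, -0.0936, 0.0568]
ee_rot: [3.13, 0.007, 1.651]
ft_force: [-1.1, 0.0, -1.8]
finger_gap: 0.0699
```

```bash
python3 - <<'E'
from h import *
traj([90])
E
```

```text
t 9.93 tray [-102.9  -30.6   16.8] F [-1.1  0.  -1.8] T [0.15 0.06 0.02] gap 0.0699 rot [3.13  0.007 1.651]
90 [-102.8   17.6] slide cm [-0.    0.01 -0.08]
```

Request:
send_rows:
  steps:
    - {"slide": [0,0,0.1],"spin": 0}
    - {"slide": [0,0,0.05],"spin": 0}
    - {"slide": [0,0,0],"spin": 0}

```text
t: 10.3
tool_pos: [0.5313, -0.0937, 0.0561]
ee_rot: [3.131, 0.007, 1.651]
ft_force: [-2.0, -0.4, -1.4]
finger_gap: 0.07
```

```bash
python3 - <<'E'
from h import *
traj([90])
cv2.imwrite('pics/s14.png',cv2.resize(vision.capture('side')[190:270,280:380],None,fx=6,fy=6,interpolation=cv2.INTER_CUBIC))
cv2.imwrite('pics/w14.png',vision.capture('wrist'))
E
```

```text
t 10.3 tray [-103.   -30.7   16.1] F [-2.  -0.4 -1.4] T [0.17 0.28 0.04] gap 0.07 rot [3.131 0.007 1.651]
90 [-102.8   17.6] slide cm [-0.    0.02 -0.15]
```

View pics/s14.png

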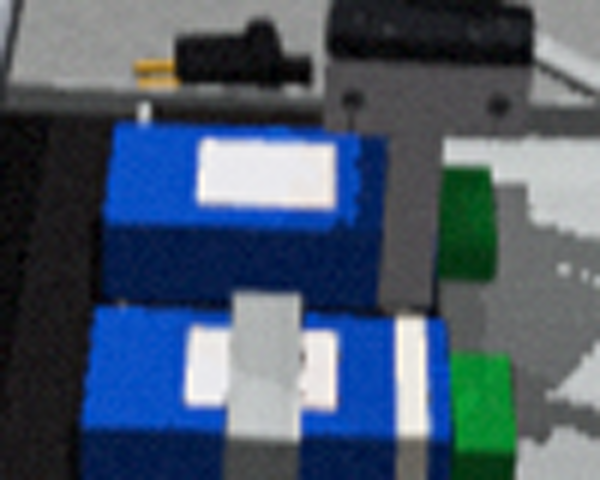

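View pics/w14.png

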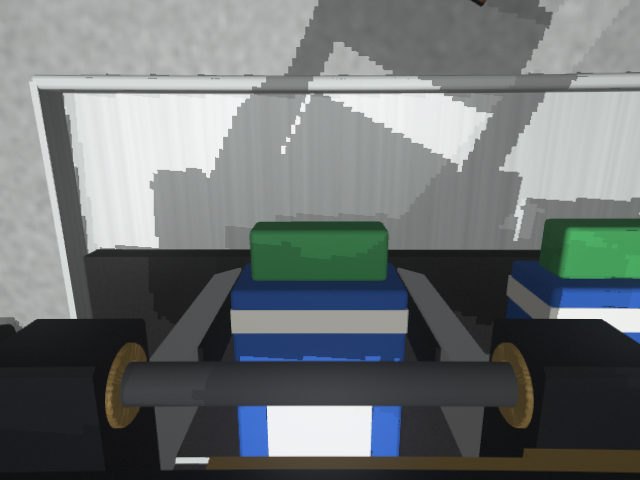

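Request:
send_rows:
  steps:
    - {"slide": [0,0,0.1],"spin": 0}
    - {"slide": [0,0,0.05],"spin": 0}
    - {"slide": [0,0,0],"spin": 0}

```text
t: 10.78
tool_pos: [0.5319, -0.0936, 0.056]
ee_rot: [3.13, 0.007, 1.651]
ft_force: [-2.1, -0.0, 1.2]
finger_gap: 0.0696
```

```bash
python3 - <<'E'
from h import *
traj([90])
E
```

```text
t 10.78 tray [-102.3  -30.7   16. ] F [-2.1 -0.   1.2] T [0.27 0.41 0.05] gap 0.0696 rot [3.13  0.007 1.651]
90 [-102.8   17.6] slide cm [-0.   -0.05 -0.16]
```

Further commanded descent no longer lowers the tool and Fz has turned positive, so the cell is resting on the pad. I release it and rise.

Request:
send_rows:
  steps:
    - {"slide": [0,0,0],"spin": 0}
    - {"slide": [0,0,0],"spin": 0}
    - {"slide": [0,0,0],"spin": 0}
  fingers: 0.85

```text
t: 11.15
tool_pos: [0.5334, -0.0941, 0.0562]
ee_rot: [3.126, 0.008, 1.651]
ft_force: [0.0, -0.6, 0.1]
finger_gap: 0.0867
```

```bash
python3 - <<'E'
from h import *
traj([90])
cv2.imwrite('pics/w15.png',vision.capture('wrist'))
E
```

```text
t 11.15 tray [-100.9  -31.3   16.2] F [ 0.  -0.6  0.1] T [-0.02  0.05  0.  ] gap 0.0867 rot [3.126 0.008 1.651]
90 [-102.8   17.6] slide cm [-0.   -0.19 -0.15]
```

View pics/w15.png

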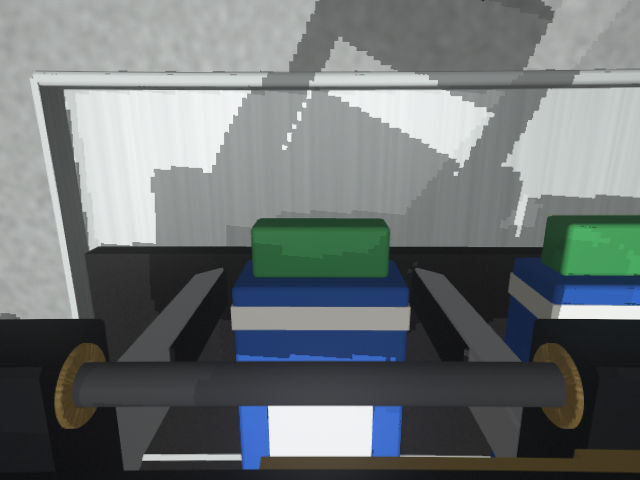

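Request:
send_rows:
  steps:
    - {"slide": [0,0,-2],"spin": 0}
    - {"slide": [0,0,-4],"spin": 0}
    - {"slide": [0,0,-4],"spin": 0}
    - {"slide": [0,-3,-3],"spin": 0}
    - {"slide": [0,0,0],"spin": 0}

```text
t: 11.82
tool_pos: [0.501, -0.0958, 0.1891]
ee_rot: [3.126, 0.009, 1.651]
ft_force: [0.6, -1.2, 0.4]
finger_gap: 0.0869
```

```bash
python3 - <<'E'
from h import *
print(readout.sense()['ee_rot'])
delta(wd([-.25,0,.10]))
a=vision.capture('top'); cv2.imwrite('pics/t16.png',a)
b=vision.capture('side'); cv2.imwrite('pics/s16.png',b)
cv2.imwrite('pics/t16c.png',np.vstack([cv2.resize(b[190:270,270:430],None,fx=4,fy=3.5),cv2.resize(vision.capture('wrist'),(640,300))]))
E
```

```text
[3.12607197 0.00885111 1.65092953]
t 11.82 now slide [  3.1  -11.74   4.7 ] spin 0.09 | slide after spin [  3.04 -11.67   4.91] F [ 0.6 -1.2  0.4] gap 0.0869 traypos [-133.3  -30.4  149.1]
```

View pics/t16c.png

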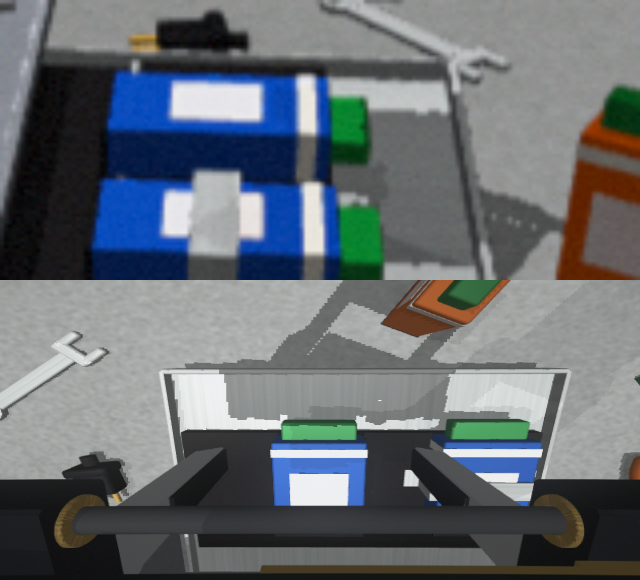

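```bash
python3 - <<'E'
from h import *
a=cv2.imread('pics/t16.png'); cv2.imwrite('pics/t16d.png',cv2.resize(a[180:360,260:450],None,fx=4,fy=3.3,interpolation=cv2.INTER_CUBIC)[:600])
cv2.imwrite('pics/o.png',cv2.resize(cv2.imread('pics/top0.png')[280:360,300:400],None,fx=7,fy=7,interpolation=cv2.INTER_CUBIC))
E
```

```text
(no output)
```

View pics/o.png

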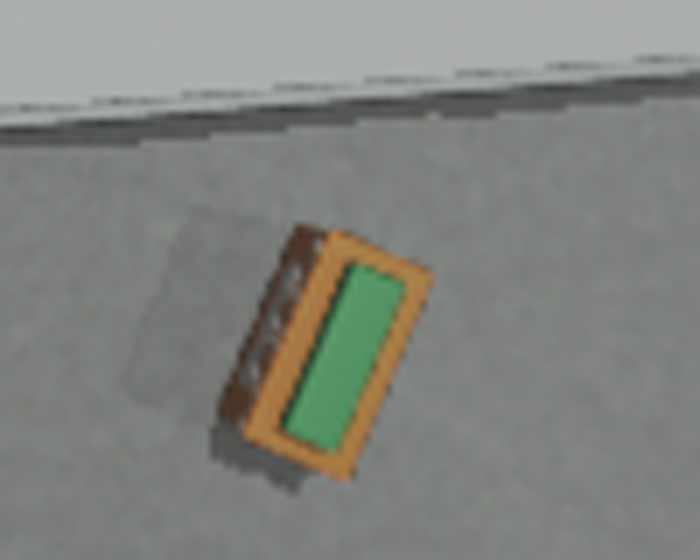

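View pics/t16d.png

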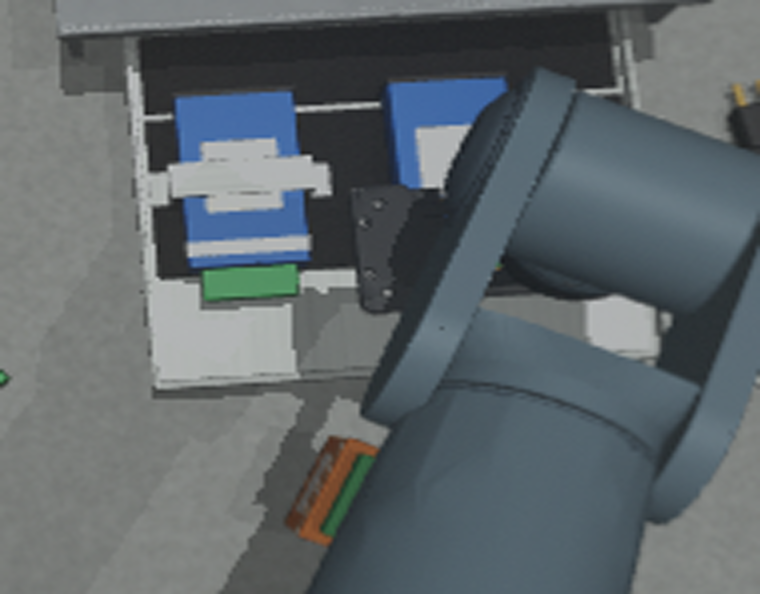

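```bash
python3 - <<'E'
from h import *
p=ray('top',[(347.6,313.1),(361.7,318.9),(334.7,342.4),(350,348.3)],.125)
print(p.round(3)); print([(tr(q)*1000).round(0) for q in p])
q=ray('top',[(343,312)],.0); print('base', (tr(q[0])*1000).round(0))
from scipy.spatial.transform import Rotation
a=wd([-.198,0,.0]); print('flange',a)
E
```

```text
[[ 0.389 -0.024  0.125]
 [ 0.376 -0.055  0.125]
 [ 0.326  0.004  0.125]
 [ 0.314 -0.029  0.125]]
[array([-240.,   50.,   85.]), array([-255.,   20.,   85.]), array([-300.,   83.,   85.]), array([-315.,   51.,   85.])]
base [-238.   49.  -40.]
flange [ 0.43411037 -0.0705349   0.04      ]
```

```bash
python3 - <<'E'
from h import *
delta(wd([-.226,-.070,.12]))
E
```

```text
t 11.97 now slide [-4.   -9.23  2.49] spin 0.12 | slide after spin [-4.04 -9.2   2.56] F [-0.7 -0.8 -0.5] gap 0.087 traypos [-134.   -29.6  145.6]
```

Request:
send_rows:
  steps:
    - {"slide": [-2,-4.6,0],"spin": 0}
    - {"slide": [-2,-4.5,0],"spin": 0}
    - {"slide": [0,0,1.5],"spin": 0}
    - {"slide": [0,0,0],"spin": 0}
    - {"slide": [0,0,0],"spin": 0}
  fingers: -1

```text
t: 12.6
tool_pos: [0.4111, -0.1413, 0.1628]
ee_rot: [3.141, -0.002, 1.654]
ft_force: [-0.7, 0.3, 0.3]
finger_gap: 0.0402
```

```bash
python3 - <<'E'
from h import *
delta(wd([-.226,-.070,.007])); print(readout.sense()['ee_rot'])
cv2.imwrite('pics/w17.png',vision.capture('wrist'))
E
```

```text
t 12.6 now slide [-0.14  0.04 11.58] spin 0.29 | slide after spin [-0.12  0.05 11.58] F [-0.7  0.3  0.3] gap 0.0402 traypos [-226.5  -68.8  122.8]
[ 3.14059085e+00 -1.85800686e-03  1.65435059e+00]
```

View pics/w17.png

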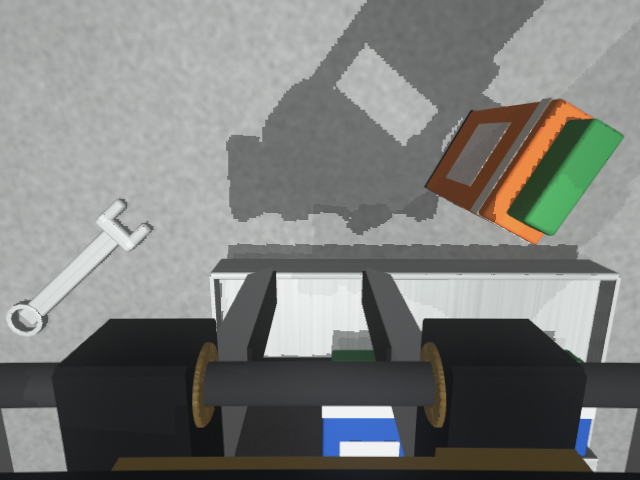

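```bash
python3 - <<'E'
from h import *
s=readout.sense()
for q in [(225,275),(225,262),(612,262)]:
  p=wray([q],.056,s['tool_pos'],s['ee_rot'])[0]; print((tr(p)*1000).round(1))
p=wray([(440,185),(540,242)],.125,s['tool_pos'],s['ee_rot']); print([(tr(x)*1000).round(0) for x in p])
E
```

```text
[-193.6 -138.    16. ]
[-203.8 -137.5   16. ]
[-205.6  147.7   16. ]
[array([-270.,   -3.,   85.]), array([-239.,   54.,   85.])]
```

Request:
send_rows:
  steps:
    - {"slide": [0,0,3],"spin": 0.2}
    - {"slide": [0,0,3],"spin": 0}
    - {"slide": [0,0,3],"spin": 0}
    - {"slide": [0,0,1.5],"spin": 0}
    - {"slide": [0,0,0],"spin": 0}

```text
t: 13.28
tool_pos: [0.4159, -0.1401, 0.0563]
ee_rot: [3.138, -0.0, 1.657]
ft_force: [-0.3, -0.6, 0.4]
finger_gap: 0.0008
```

```bash
python3 - <<'E'
from h import *
delta(wd([-.226,-.070,.007])); print(readout.sense()['ee_rot'])
cv2.imwrite('pics/s18.png',cv2.resize(vision.capture('side')[170:330,270:470],None,fx=3.7,fy=3.7,interpolation=cv2.INTER_CUBIC))
E
```

```text
t 13.28 now slide [-0.21 -0.44  0.93] spin 0.45 | slide after spin [-0.21 -0.44  0.93] F [-0.3 -0.6  0.4] gap 0.0008 traypos [-221.6  -67.9   16.3]
[ 3.13780441e+00 -2.27822428e-04  1.65720344e+00]
```

View pics/s18.png

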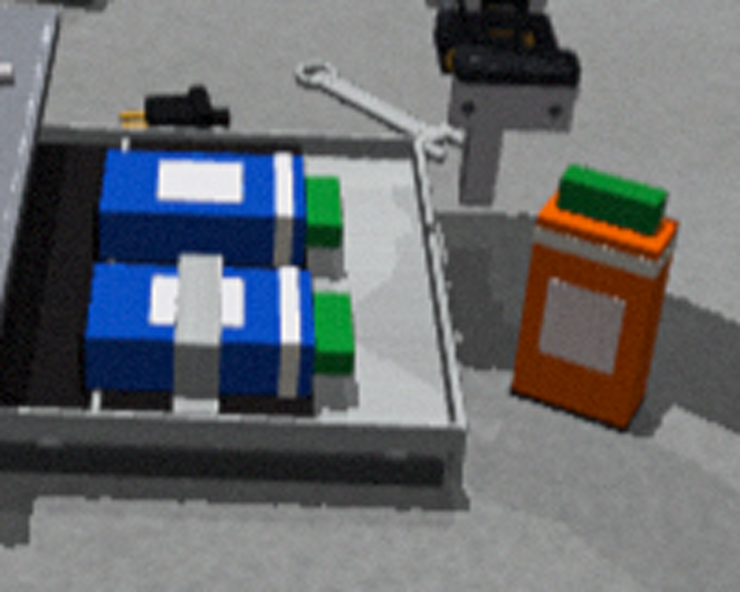

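Request:
send_rows:
  steps:
    - {"slide": [0,-0.3,0.6],"spin": 0.4}
    - {"slide": [0,0,0.3],"spin": 0}
    - {"slide": [0,0,0],"spin": 0}

```text
t: 13.7
tool_pos: [0.415, -0.1414, 0.0495]
ee_rot: [3.133, 0.003, 1.65]
ft_force: [-0.2, -0.2, -0.2]
finger_gap: 0.0004
```

```bash
python3 - <<'E'
from h import *
delta(wd([-.208,-.070,.007])); print(readout.sense()['ee_rot'])
E
```

```text
t 13.7 now slide [-0.08  1.46  0.26] spin 0.06 | slide after spin [-0.08  1.46  0.25] F [-0.2 -0.2 -0.2] gap 0.0004 traypos [-222.6  -69.2    9.5]
[3.13336752 0.00322244 1.65045258]
```

Request:
send_rows:
  steps:
    - {"slide": [0,0.3,0.5],"spin": 0}
    - {"slide": [0,0.5,0.1],"spin": 0}
    - {"slide": [0,0.5,0],"spin": 0}
    - {"slide": [0,0,0],"spin": 0}

```text
t: 14.2
tool_pos: [0.4296, -0.1408, 0.0438]
ee_rot: [3.132, 0.004, 1.65]
ft_force: [-0.4, 0.2, -0.3]
finger_gap: 0.0007
```

```bash
python3 - <<'E'
from h import *
delta(wd([-.208,-.070,.007])); print(readout.sense()['ee_rot'])
E
```

```text
t 14.2 now slide [-0.04  0.   -0.32] spin 0.05 | slide after spin [-0.03 -0.   -0.32] F [-0.4  0.2 -0.3] gap 0.0007 traypos [-208.   -69.7    3.8]
[3.13209708 0.00410572 1.65027876]
```

Request:
send_rows:
  steps:
    - {"slide": [0,0.3,0],"spin": 0}
    - {"slide": [0,0.5,0],"spin": 0}
    - {"slide": [0,0.5,0],"spin": 0}
    - {"slide": [0,0.5,0],"spin": 0}
    - {"slide": [0,0.5,0],"spin": 0}

```text
t: 14.82
tool_pos: [0.4518, -0.1388, 0.0437]
ee_rot: [3.138, 0.003, 1.651]
ft_force: [-4.8, -1.1, 3.1]
finger_gap: 0.0008
```

```bash
python3 - <<'E'
from h import *
delta(wd([-.208,-.070,.005])); print(readout.sense()['ee_rot'])
E
```

```text
t 14.82 now slide [-0.05 -2.23 -0.13] spin 0.11 | slide after spin [-0.06 -2.23 -0.13] F [-4.8 -1.1  3.1] gap 0.0008 traypos [-185.7  -69.4    3.7]
[3.13794393 0.00331909 1.65121801]
```

Request:
send_rows:
  steps:
    - {"slide": [0,0.7,0],"spin": 0}
    - {"slide": [0,0.9,0],"spin": 0}
    - {"slide": [0,1.0,0],"spin": 0}
    - {"slide": [0,1.0,0],"spin": 0}
    - {"slide": [0,1.0,0],"spin": 0}

```text
t: 15.45
tool_pos: [0.4992, -0.1349, 0.0437]
ee_rot: [3.141, 0.003, 1.652]
ft_force: [-5.4, -0.7, 3.9]
finger_gap: 0.0005
```

Request:
send_rows:
  steps:
    - {"slide": [0,1.0,0],"spin": 0}
    - {"slide": [0,1.0,0],"spin": 0}
    - {"slide": [0,1.0,0],"spin": 0}
    - {"slide": [0,1.0,0],"spin": 0}
    - {"slide": [0,1.0,0],"spin": 0}

```text
t: 16.08
tool_pos: [0.5513, -0.1307, 0.0438]
ee_rot: [-3.14, 0.003, 1.652]
ft_force: [-4.8, -1.2, 4.3]
finger_gap: 0.0005
```

```bash
python3 - <<'E'
from h import *
delta(wd([.019,-.070,.005])); print(readout.sense()['ee_rot'])
cv2.imwrite('pics/s19.png',cv2.resize(vision.capture('side')[150:330,230:450],None,fx=3.2,fy=3.2,interpolation=cv2.INTER_CUBIC))
E
```

```text
t 16.07 now slide [-0.11 10.49 -0.14] spin 0.14 | slide after spin [-0.09 10.49 -0.12] F [-4.8 -1.2  4.3] gap 0.0005 traypos [-85.9 -69.1   3.8]
[-3.14017570e+00  2.81978818e-03  1.65173832e+00]
```

View pics/s19.png

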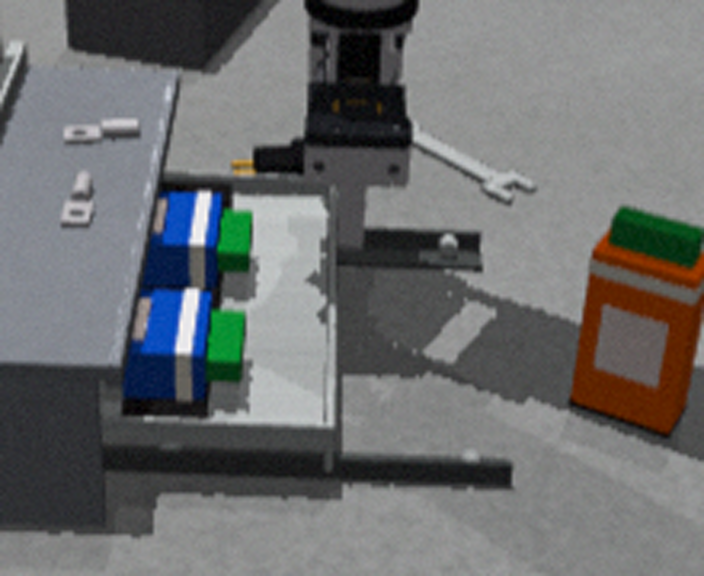

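Request:
send_rows:
  steps:
    - {"slide": [0,1.0,0],"spin": 0}
    - {"slide": [0,1.0,0],"spin": 0}
    - {"slide": [0,1.0,0],"spin": 0}
    - {"slide": [0,1.0,0],"spin": 0}
    - {"slide": [0,1.0,0],"spin": 0}

```text
t: 16.75
tool_pos: [0.6034, -0.1263, 0.0436]
ee_rot: [-3.138, 0.002, 1.652]
ft_force: [-4.9, -1.4, 4.9]
finger_gap: 0.0003
```

Request:
send_rows:
  steps:
    - {"slide": [0,0.9,0],"spin": 0}
    - {"slide": [0,0.8,0],"spin": 0}
    - {"slide": [0,0.7,0],"spin": 0}
    - {"slide": [0,0.6,0],"spin": 0}
    - {"slide": [0,0.5,0],"spin": 0}

```text
t: 17.38
tool_pos: [0.6405, -0.1233, 0.0436]
ee_rot: [-3.138, 0.002, 1.652]
ft_force: [-4.4, -0.9, 4.2]
finger_gap: 0.0005
```

```bash
python3 - <<'E'
from h import *
delta(wd([.019,-.070,.005])); print(readout.sense()['ee_rot'])
cv2.imwrite('pics/s20.png',cv2.resize(vision.capture('side')[150:330,230:450],None,fx=3.2,fy=3.2,interpolation=cv2.INTER_CUBIC))
E
```

```text
t 17.38 now slide [-0.12  1.53 -0.14] spin 0.13 | slide after spin [-0.12  1.53 -0.14] F [-4.4 -0.9  4.2] gap 0.0005 traypos [  3.7 -68.8   3.6]
[-3.13783641e+00  2.25652973e-03  1.65167832e+00]
```

View pics/s20.png

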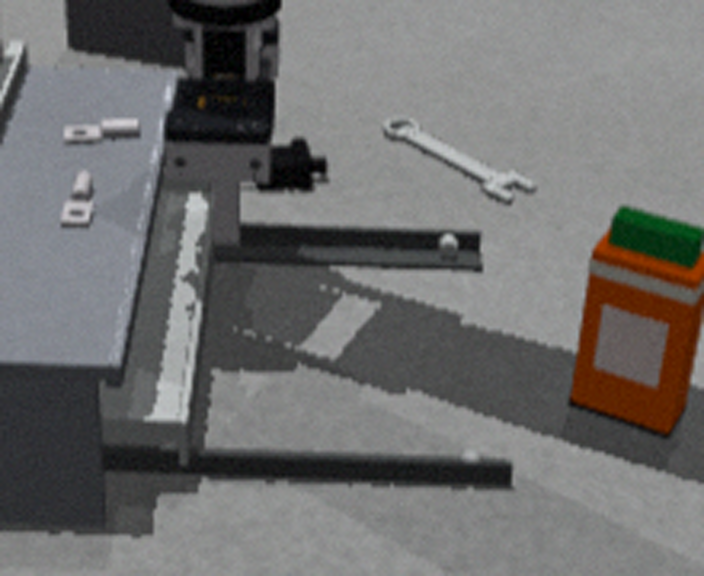

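Request:
send_rows:
  steps:
    - {"slide": [0,0.4,0],"spin": 0}
    - {"slide": [0,0.4,0],"spin": 0}
    - {"slide": [0,0.3,0],"spin": 0}
    - {"slide": [0,0.3,0],"spin": 0}

```text
t: 17.92
tool_pos: [0.6556, -0.1219, 0.0435]
ee_rot: [-3.138, 0.002, 1.652]
ft_force: [-3.6, -1.8, 4.8]
finger_gap: 0.0006
```

Request:
send_rows:
  steps:
    - {"slide": [0,0.3,0],"spin": 0}
    - {"slide": [0,0.3,0],"spin": 0}

```text
t: 18.18
tool_pos: [0.6557, -0.122, 0.0436]
ee_rot: [-3.121, 0.0, 1.653]
ft_force: [-17.5, -1.9, 12.8]
finger_gap: 0.0005
```

```bash
python3 - <<'E'
from h import *
delta(wd([.019,-.070,.005]))
E
```

```text
t 18.18 now slide [-0.13  0.01 -0.14] spin 0.22 | slide after spin [-0.13  0.01 -0.14] F [-17.5  -1.9  12.8] gap 0.0005 traypos [ 18.9 -68.7   3.6]
```

The tray met its hard stop where predicted: the force rose to 17 N with no further motion. I back off and rise.

Request:
send_rows:
  steps:
    - {"slide": [0,-0.5,0],"spin": 0}
    - {"slide": [0,-2,0],"spin": 0}
    - {"slide": [0,-4,0],"spin": 0}
    - {"slide": [0,-4,-2],"spin": 0}
    - {"slide": [0,0,-4],"spin": 0}

```text
t: 18.8
tool_pos: [0.55, -0.1281, 0.1016]
ee_rot: [-3.125, -0.004, 1.652]
ft_force: [0.1, 0.6, 1.0]
finger_gap: 0.0006
```

Request:
send_rows:
  steps:
    - {"slide": [0,0,-5],"spin": 0}
    - {"slide": [0,0,-5],"spin": 0}
    - {"slide": [0,0,-5],"spin": 0}
    - {"slide": [0,0,0],"spin": 0}

```text
t: 19.3
tool_pos: [0.5558, -0.128, 0.2598]
ee_rot: [-3.141, -0.001, 1.652]
ft_force: [0.3, 0.1, -0.4]
finger_gap: 0.0003
```

```bash
python3 - <<'E'
from h import *
delta(wd([.019,-.070,.005]))
b=vision.capture('side'); cv2.imwrite('pics/s21.png',cv2.resize(b[150:330,230:450],None,fx=3.2,fy=3.2,interpolation=cv2.INTER_CUBIC)); cv2.imwrite('pics/s21f.png',b)
cv2.imwrite('pics/t21.png',vision.capture('top')); cv2.imwrite('pics/w21.png',vision.capture('wrist'))
E
```

```text
t 19.3 now slide [-0.36 10.03 21.47] spin 0.16 | slide after spin [-0.31 10.02 21.48] F [ 0.3  0.1 -0.4] gap 0.0003 traypos [-81.2 -66.9 219.8]
```

View pics/s21.png

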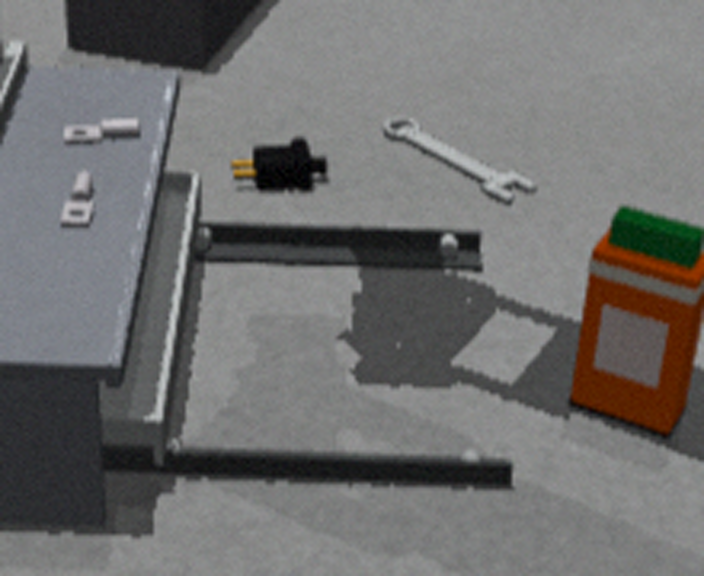

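View pics/w21.png

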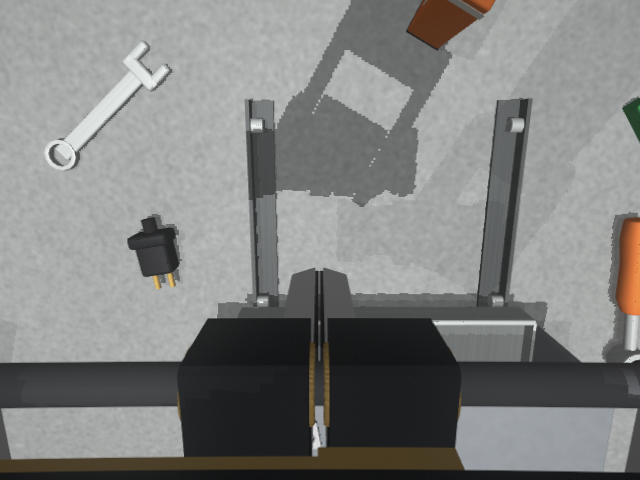

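View pics/t21.png

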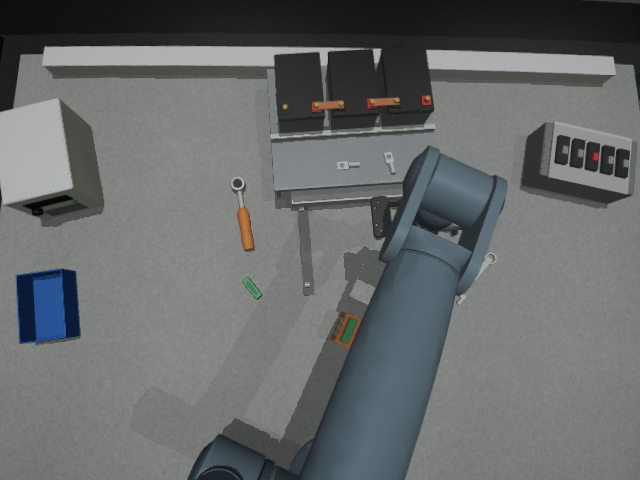

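```bash
python3 - <<'E'
from h import *
for tr_ in (.215,.225): print(proj('side',np.array([wd([-.198+tr_,.153,.016]),wd([-.198+tr_,-.153,.016])])).round(1))
E
```

```text
[[286.9 280.3]
 [297.7 203.1]]
[[281.7 280.1]
 [293.6 202.9]]
```

```bash
python3 -c "
import cv2;cv2.imwrite('pics/e.png',cv2.resize(cv2.imread('pics/s21f.png')[195:300,255:315],None,fx=8,fy=5.6))"
```

```text
(no output)
```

View pics/e.png

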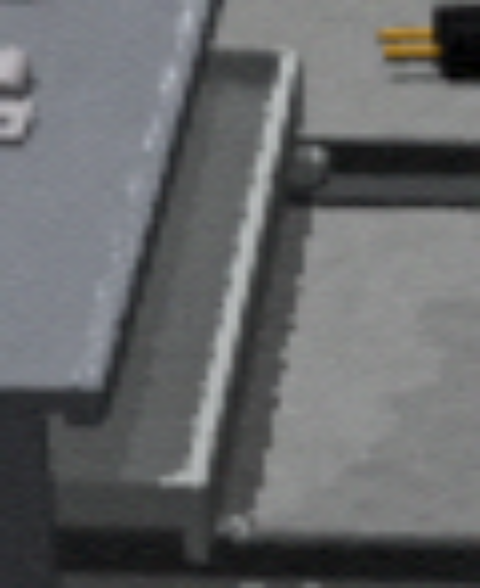

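The flange corners at (280.6,281.6) and (292.3,204.3) match the prediction for 0.225 m of travel, (281.7,280.1) and (293.6,202.9).

```bash
python3 -c "
from rig import manip; print(manip.finish_job())"
```

```text
the job is handed in; nothing more can be done
None
```

The blue cell is laid down on the rubber pad and the tray is pushed home under the ledge; I handed the job in at about 19.5 s of the 64 s.

**Tipping:** I pinched the cell's sides lightly, at 8 to 14 N, near the top. That squared it with the tray and let it turn between the pads. I walked it down an arc with its foot at the bar, without lifting it, until it rested on the pad. The touchdown showed as the tool stopping and the vertical force turning from about −1.4 to +1.2 N. After release the side and wrist views showed it flat, square and level with the strapped cell.

**Pushing home:** I pushed the flange with shut fingers about 70 mm right of its middle, to keep clear of the orange look-alike. It took about 5 N and ended at a hard stop at 17 N. The flange corners then sat within about 1.5 pixels of where 0.225 m of travel puts them.

**Last checks:** The plug, both lugs, the wrench, the ratchet, the spare cap and the orange cell look unmoved in the pictures, and the arm was clear of everything.

- **Not checked:** once under the ledge the cell could not be seen, so its final pose there is unconfirmed. The push was smooth all the way.
- **Disagreement:** the tray's yaw came out as 4.2° from the fit and 4.5° from the edges. I used 4.5°.

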